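Open the roller press and hold its arm up

TASK

A sole is to be drawn out of the roller press on the shoe-repair bench. Swing the barred guard up and back by its bar handle, gently, until it rests fully open on its stop, and let go of it; then take the latch's upright pull tab, pull it sideways against its spring until the latch is off the stud, and lift the press arm by the tab until its coupler is at least 5 cm higher than it was. Finish like that, with the gripper still on the tab, holding the arm up and steady; leave the guard fully open and the things around the press where they stand.

Things in the scene. Friction and masses are not known exactly. Their poses are not given: they have to be found in the camera images.
- press: Green bench roller press, bolted down: base plate 320 mm (x) by 240 mm (y), 12 mm thick. Origin on the bench below the guard's hinge axis, in the middle of the press's width; its x axis points to the rear (both hinges lie across it, along y), y to the left seen from the front (the robot's side), z up. Base plate runs from x = -170 to +150 mm. Two green guard posts at x = 0, y = +-104 mm, 157 mm high. Crank handle at x = 50, y = -130 to -188 mm, up to 105 mm high.
- guard (a joint): Angle of the guard, rad: 0 = level, closed over coupler and latch; 1.75 = leaning back on its stop, fully open. It starts somewhere between 0 and 0.4. Stiff hinge: stays where it is left, takes about 3 N at the handle to move. Moving it faster than about 1.5 rad/s onto the stop slams it.
- guard_hinge (a point): Point on the guard's hinge axis, mid-width, 145 mm above the bench; axis along the press's y. Positive angle carries the front edge up and then back (+x). The guard is a dark steel frame with seven 5 mm steel bars running front to back at 22.5 mm spacing, 188 mm wide, from the axis to 152 mm in front of it when closed; its side rails hang 12 mm below the bars' middle.
- guard_handle (a point): Middle of the guard's bar handle: black round bar 12 mm in diameter, along the press's y, held at y = +-50 mm by two 8 mm wide struts (92 mm free between them), 190 mm from the hinge axis and 38 mm clear of the guard's front edge. Fingers can close on it from above, one before and one behind it; it may turn in the grasp as the guard swings.
- press_arm (a joint): Angle of the steel press arm, rad: 0 = down, its coupler over the stud; grows as the coupler end rises, to 0.55 at most. Hinge axis along the press's y at x = +115 mm, z = 65 mm of the press. The arm weighs about 0.6 kg (0.4 to 0.8) and falls back when not held. While the latch is hooked under the stud head it cannot rise.
- coupler (a point): Middle of the mouth (underside) of the coupler, the dark block 54 by 52 mm at the arm's front end, 230 mm in front of the arm's hinge axis and 51 mm above the bench when down. Its roof reaches 82 mm above the bench. Needs to end at least 50 mm higher than at the start, that is above 0.101 m (an arm angle of about 0.23 rad; 0.3 rad is comfortable).
- stud (a point): Top of the fixed steel stud with rounded head (28 mm wide, flat underside) over which the coupler sits: 63 mm above the bench, at x = -115 mm, y = 0 of the press.
- latch (a joint): Slide of the latch in the coupler, m: 0 = hooked under the stud head (spring home), grows as the tab is pulled along the press's +y (to the left seen from the front), 0.016 at the end of its travel. Off the stud from 0.007 on; pull it to 0.012 or more to be sure. Spring: 3 N at home, 9 N at full travel.
- pull_tab: The latch's upright steel pull tab: plate 30 mm (x) by 10 mm (y) by 98 mm high, at the coupler's left (+y) side, 40 mm from the stud's axis. Origin at the middle of its lower end, 37 mm above the bench when the arm is down; axes parallel to the press's then; y is the pull direction. It rides on the arm: it tilts with it as it rises.
- tab_top (a point): Middle of the pull tab's top edge, 135 mm above the bench with the arm down, 53 mm above the coupler's roof; the part to pinch, across its 10 mm thickness (fingers before and behind it in y), within about 25 mm of the top. The arm can be lifted by it, and it may turn in the grasp.
- polish_tin: Flat round metal tin, 72 mm across, 26 mm high, standing on the bench to the left of the press; origin under its centre. Leave alone.
- glue_jar: Closed jar, 64 mm across, 85 mm high, on the bench to the left of the press; origin under its centre. Leave alone.
- shoe_brush: Hand brush lying on the bench to the right of the press; origin under its middle. Leave alone.

How it is judged:
On the way, in this order (a step that is already met when the one before it is completed fails the run):
1. the guard rests fully open on its stop (value of joint guard above 1.65 rad and value of joint press_arm below 0.03 rad), for 0.2 s.
2. the latch is pulled off the stud while the arm is still down and the guard open (value of joint latch above 0.007 m and value of joint press_arm below 0.06 rad and value of joint guard above 1.65 rad), for 0.02 s.
3. the arm is raised by the tab (height (world z) of coupler above 0.101 m and contact force between the fingers and pull_tab above 0.5 N), for 0.2 s.
At the end, for the whole second after the job is handed in: The program has ended with the fingers still holding the pull tab: the coupler is held at least 50 mm above where it started (above 0.101 m), the arm still (under 0.08 rad/s), the guard open on its stop (over 1.65 rad), and tin, jar and brush within 30 mm of where they stood (all of step 3 and velocity of joint press_arm between -0.08 and 0.08 rad/s and value of joint guard above 1.65 rad and distance of each of polish_tin, glue_jar, shoe_brush from where it was at the start of the episode below 0.03 m); the arm keeps its last pose, push and grip.
It fails at once if the guard is slammed onto its stop (value of joint guard above 1.55 rad and velocity of joint guard above 1.6 rad/s).
It fails at once if tin, jar or brush is knocked away (distance of any of polish_tin, glue_jar, shoe_brush from where it was at the start of the episode above 0.04 m).
It also fails if it takes over 54 s, if anything falls off the work surface, if the arm or the gripper's body presses on something with over 40 N, if the wrist force passes 120 N, or if a joint passes its speed limit or range.

ROBOT

A 7-joint arm with a two-finger parallel gripper is mounted at the origin on the work surface. World frame = base frame: x ahead of the robot, y to its left, z up, the work surface at z = 0. Lengths are in m, angles in rad, forces in N, time in s.
With the tool pointing down it reaches from about 0.4 to 0.85 m from the base axis. Payload 10.4 kg.
Tool frame: the origin (TCP) lies at the very end of the fingers, on their centre line; the grasp point (between the pads) lies manip.hold_point_z behind it (manip.hold_point_z is the distance from the TCP to the grasp point, in m); z points along the fingers, y is the direction in which the jaws open and shut (so a half turn about z gives the same grasp; the last joint's range is limited). The gripper opens to 85 mm and grips with 20 to 120 N. Pads are 22 mm wide; open, the fingers measure 114 mm over their backs; the gripper's body (76 mm by 85 mm) begins 54 mm behind the grasp point. The pads swing forward as they close: fully open they stand 13 mm farther back than shut.
Start: joints at [-1.337, 0.332, -0.065, 1.46, 0.022, 1.35, -0.088], TCP at [0.159, 0.605, 0.202] pointing down, gripper open.
Joint ranges: [-2.6, 2.6], [-0.5, 2.12], [-1.47, 1.34], [0.16, 2.42], [-1.27, 4.41], [0.06, 2.06], [-2.6, 2.6]. Speed limits (rad/s): [2.22, 2.22, 2.79, 2.79, 3.14, 3.14, 3.14].

INTERFACE

Orientations are given as a unit quaternion [x, y, z, w].
In Python, from workcell import manip gives the robot as it stands.
- The arm moves only by the tool jog_arm, never from a script. Its arguments are lists of equal length, an entry for each row: "translation": the shift along the world's x, y, z in mm, a list of three; "turn": the turn about the world's z in degrees. In form: {"translation": [[x, y, z], ...], "turn": [turn, ...]}. A call has 1 to 12 rows; each row is the pose to reach, as a shift and turn from the pose measured when the call began; what a row does not reach only later rows make up. A row lasts 1/12 s, in which the tool goes at most 41.7 mm and 7.16 degrees, less where a joint would pass 70% of its speed; a pose out of reach is approached as far as the arm can. A call with a gripper value outside its range is refused whole. "grip" is the finger opening in mm, from 0 to 85.4, set as the call begins (left out, the last holds). The fingers move at their own pace and stop on an object; "grip_force" is the grip in N (left out, the last holds). Time passes only in rows, so rows that repeat a pose let the fingers close. It gives the time, the measured TCP pose, the force and the opening at its end, in the units of the state.
- manip.get_obs(): the state, without advancing time (a new reading comes with each control period).
- manip.camera(name): name is "scene" or "top" or "wrist"; returns a dict with "frame" (400x640x3 uint8, red, green, blue), "mtx" (3x3 intrinsics, pixels), "pose" (4x4, takes a point from camera to world coordinates). Camera axes: x right, y down, z forward; pixel columns grow to the right and rows downward; lengths in m; the calibration is good to about 2 mm. A picture is of the moment at which its call begins. There is no depth.
- manip.hand_in(): hands the job in, once; it reports no verdict.
Trained networks look in a picture, given as the dict that the camera call returned (one of the last four; its "shot" number tells which), for a name from the list of things; names that differ only in an ending like _2 or _b are one class to them, and where a whole thing is asked for, a point or a joint stands for the part that bears it (a point fixed in the world has none). Each returns a list of dicts, best first, with "confidence" (0 to 1); they miss things now and then, are a little off and sometimes report something else, mostly with a low value. They report only what shows in the picture. A call takes as long as a camera call.
- manip.outline_of(picture, label): "mask" (400x640 bool, what is visible of it) and "extent" ([left, top, right, bottom] in pixels, round what is visible of it).
- manip.pinpoint(picture, label): "at" ([column, row] in pixels: a listed point, or the origin of a listed thing).
The state is a dict: "clock": time; "joint_pos": joint angles; "joint_velocities": joint speeds; "tau": joint torques, N m; "position": TCP position; "ee_rot": TCP orientation; "ft_force": force on the tool from outside, world axes, zero at the start; "torque": the same for the moment, N m; "grip_width": opening from 0.0 (shut) to 1.0 (fully open).
Only numpy, scipy, OpenCV 4.12 (cv2) and the standard library are available. Lean on these libraries where they do the work, as an engineer would, in place of code of your own. Each camera call takes 0.05 s, during which the arm holds its last target. There are 200 camera calls.

## Working session

There is one attempt and no reset: what is moved stays moved. The work goes in short steps, Python scripts to look and compute and a tool call to move; the robot and the scene stay as the last step left them, time stands still between calls to the robot, and variables do not carry over. Pictures are saved under pics/ and viewed, about 8 in all and at most 12, crops included, and the job is handed in when it is done.

Besides the shell and the picture viewer there is one more tool, called as name([rows], argument=value, ...), one row to a line, values as JSON. jog_arm: Moves the arm, as the interface text tells. Its arguments: {"type":"object","properties":{"translation":{"type":"array"},"turn":{"type":"array"},"grip":{"type":"number"},"grip_force":{"type":"number"}},"required":["translation","turn"]}

```bash
mkdir -p pics; cat > h.py <<'E'
import numpy as np, cv2
from workcell import manip
def ray(p,uv):
    K,T=np.array(p["mtx"]),np.array(p["pose"])
    d=T[:3,:3]@np.linalg.inv(K)@np.array([uv[0],uv[1],1.]);return T[:3,3],d/np.linalg.norm(d)
def atz(p,uv,z):
    o,d=ray(p,uv);return o+d*(z-o[2])/d[2]
def tri(rs):
    A=np.zeros((3,3));b=np.zeros(3)
    for o,d in rs:
        M=np.eye(3)-np.outer(d,d);A+=M;b+=M@o
    x=np.linalg.solve(A,b);return x,[np.linalg.norm((np.eye(3)-np.outer(d,d))@(x-o)) for o,d in rs]
def proj(p,X):
    K,T=np.array(p["mtx"]),np.array(p["pose"]);c=np.linalg.inv(T)@np.append(X,1);u=K@c[:3];return u[:2]/u[2]
def save(p,n): cv2.imwrite("pics/"+n,cv2.cvtColor(p["frame"],cv2.COLOR_RGB2BGR))
E
python3 - <<'E'
from h import *
np.set_printoptions(precision=3,suppress=True)
P={c:manip.camera(c) for c in("scene","top")}
for l in ["press","guard_hinge","guard_handle","coupler","stud","pull_tab","tab_top","polish_tin","glue_jar","shoe_brush"]:
    rs=[]
    for c,p in P.items():
        r=manip.pinpoint(p,l)
        if r: print(l,c,np.array(r[0]["at"]),round(r[0]["confidence"],2)); rs.append(ray(p,r[0]["at"]))
    if len(rs)==2: print("   ",*tri(rs))
im=np.hstack([P[c]["frame"] for c in P]); 
for c in P: save(P[c],c+"0.png"); print(c,P[c]["pose"][:3,3])
print(manip.hold_point_z,manip.get_obs())
E
```

```text
press scene [300.2 227.1] 0.67
press top [321.8 212.9] 0.57
    [ 0.635  0.028 -0.016] [np.float64(0.05075614528078157), np.float64(0.05075614528078141)]
guard_hinge scene [300.2 180.1] 0.91
guard_hinge top [344.9 157.8] 0.6
    [0.677 0.013 0.144] [np.float64(0.0016433226962312892), np.float64(0.001643322696231442)]
guard_handle scene [372.8 150.3] 0.9
guard_handle top [342.  251.7] 0.65
    [0.487 0.012 0.159] [np.float64(0.002634001989569226), np.float64(0.002634001989569187)]
coupler scene [345.3 196. ] 0.85
coupler top [339.1 217.2] 0.86
    [0.567 0.019 0.058] [np.float64(0.0051025669618308), np.float64(0.005102566961830713)]
stud scene [342.3 193.9] 0.63
stud top [343.9 221.8] 0.65
    [0.562 0.005 0.052] [np.float64(0.0007048726011870329), np.float64(0.0007048726011867523)]
pull_tab scene [355.6 213.4] 0.83
pull_tab top [322.2 223. ] 0.59
    [0.558 0.054 0.025] [np.float64(0.0043873648526568014), np.float64(0.0043873648526569515)]
tab_top scene [353.2 174.3] 0.72
tab_top top [322.  212.5] 0.54
    [0.564 0.053 0.143] [np.float64(0.0008278867489364825), np.float64(0.000827886
[... 333 characters left out ...]
01448)]
shoe_brush scene [290.6 164.1] 0.83
shoe_brush top [450.9 217.4] 0.74
    [ 0.592 -0.24   0.002] [np.float64(0.0026596155806101877), np.float64(0.0026596155806100363)]
scene [0.972 0.676 0.693]
top [0.424 0.044 0.966]
0.0187 {'clock': 1.1, 'joint_pos': array([-1.337,  0.332, -0.065,  1.46 ,  0.022,  1.35 , -0.089]), 'joint_velocities': array([ 0.   ,  0.001, -0.   , -0.001, -0.001, -0.002, -0.   ]), 'tau': array([ -0.002, -62.523,   0.048, -39.184,   0.016,   0.002,   0.   ]), 'position': array([0.159, 0.605, 0.202]), 'ee_rot': array([0.128, 0.992, 0.   , 0.   ]), 'ft_force': array([-0.314, -0.559, -0.142]), 'torque': array([-0.026,  0.026, -0.026]), 'grip_width': 1.0056788346059244}
```

```bash
cd pics; python3 -c "
import cv2,numpy as np
a=cv2.imread('scene0.png')[100:340,180:500];b=cv2.imread('top0.png')[90:330,190:510]
cv2.imwrite('a.png',np.vstack([cv2.resize(x,None,fx=1.25,fy=1.25,interpolation=3) if 0 else cv2.resize(x,(400*1,300)) for x in (a,b)]).reshape(600,400,3))
cv2.imwrite('a.png',cv2.resize(np.hstack([a,b]),(800,300)))"
```

```text
(no output)
```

View pics/a.png

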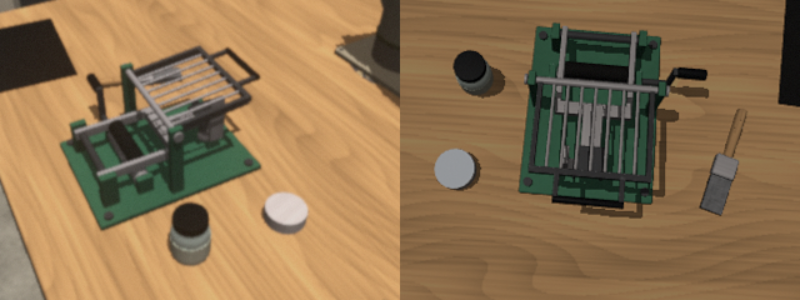

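```bash
python3 - <<'E'
from h import *
np.set_printoptions(precision=3,suppress=True)
p=manip.camera("top")
print(p["pose"],p["mtx"])
f=lambda u,v:(190+(u-400)*.8,90+v*.8)
for a,b,z in [((532,79),(664,89),.145),((553,199),(622,205),.17),((541,28),(661,38),.012),((520,190),(655,203),.012)]:
    A,B=atz(p,f(*a),z),atz(p,f(*b),z); print(A,B,(A+B)/2,np.degrees(np.arctan2(-(A-B)[0],(A-B)[1])))
cv2.imwrite("pics/b.png",cv2.cvtColor(cv2.resize(p["frame"][100:275,260:440],(720,560 if 0 else 600),interpolation=cv2.INTER_CUBIC),cv2.COLOR_RGB2BGR))
for c in("top","scene"):
    q=manip.camera(c)
    for l in("guard_handle","guard"):
        m=manip.outline_of(q,l)
        if m: 
            ys,xs=np.nonzero(m[0]["mask"]); print(c,l,m[0]["extent"],m[0]["confidence"],len(xs))
E
```

```text
[[ 0.057 -0.974  0.218  0.424]
 [-0.998 -0.057  0.006  0.044]
 [ 0.006 -0.218 -0.976  0.966]
 [ 0.     0.     0.     1.   ]] [[425.757   0.    324.782]
 [  0.    425.757 191.22 ]
 [  0.      0.      1.   ]]
[0.682 0.112 0.145] [ 0.678 -0.101  0.145] [0.68  0.006 0.145] -1.155057403747175
[0.49  0.066 0.17 ] [ 0.487 -0.037  0.17 ] [0.488 0.014 0.17 ] -1.6563705374197564
[0.827 0.113 0.012] [ 0.82  -0.117  0.012] [ 0.823 -0.002  0.012] -1.677060079341655
[0.515 0.13  0.012] [ 0.506 -0.112  0.012] [0.511 0.009 0.012] -2.1925721675890086
top guard_handle [294.3, 151.0, 396.2, 254.9] 0.56 3258
top guard [293.5, 155.0, 396.3, 258.1] 0.6 2994
scene guard_handle [280.9, 139.9, 389.7, 205.2] 0.69 2255
scene guard [280.5, 135.5, 385.5, 203.7] 0.77 2627
```

View pics/b.png

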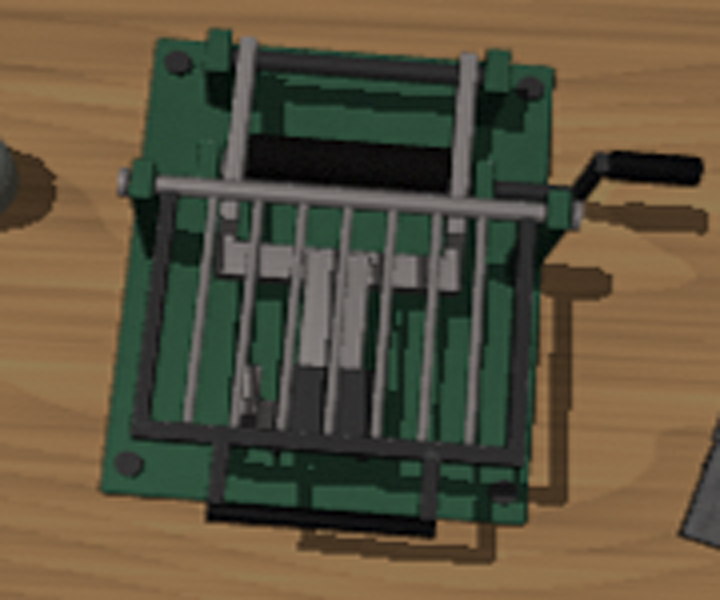

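jog_arm([
  [15,-25,20],
  [30,-55,40],
  [45,-82,60],
  [60,-110,80],
  [75,-137,90],
  [90,-165,98],
  [105,-192,98],
  [120,-220,98],
  [135,-247,98],
  [150,-275,98],
  [165,-302,98],
  [165,-302,98],
], turn=[-3,-6,-10,-14,-18,-22,-26,-30,-34,-38,-38,-38], grip=34)

```text
clock: 2.45
position: [0.3271, 0.2975, 0.3009]
ee_rot: [0.448, 0.894, 0.001, 0.0]
ft_force: [1.2, -0.7, -0.3]
grip_width: 0.398
```

jog_arm([
  [15,-27,0],
  [30,-53,0],
  [45,-80,0],
  [60,-106,0],
  [75,-133,0],
  [90,-160,0],
  [105,-186,-10],
  [120,-213,-20],
  [135,-240,-30],
  [150,-266,-40],
  [161,-285,-40],
  [161,-285,-40],
], turn=[-3,-7,-11,-15,-19,-23,-27,-31,-35,-38.5,-38.5,-38.5])

```text
clock: 3.45
position: [0.4893, 0.0079, 0.2606]
ee_rot: [0.719, 0.694, -0.0, 0.001]
ft_force: [-0.1, 0.1, 0.4]
grip_width: 0.394
```

```bash
python3 - <<'E'
from h import *
np.set_printoptions(precision=4,suppress=True)
print({k:manip.get_obs()[k] for k in("clock","position","ee_rot","grip_width","joint_pos")})
rs=[]
for c in("wrist","scene","top"):
    p=manip.camera(c); save(p,c+"1.png")
    for l in("guard_handle","guard_hinge"):
        r=manip.pinpoint(p,l)
        if r:
            print(c,l,np.array(r[0]["at"]),round(r[0]["confidence"],2))
            if l=="guard_handle": rs.append(ray(p,r[0]["at"])); print(atz(p,r[0]["at"],.16))
if len(rs)>1:print(tri(rs))
E
```

```text
{'clock': 3.45, 'position': array([0.4893, 0.0079, 0.2606]), 'ee_rot': array([ 0.7195,  0.6945, -0.0001,  0.0012]), 'grip_width': 0.39444535753950605, 'joint_pos': array([-0.7102, -0.0276,  0.5949,  1.7441,  0.0178,  1.4192, -0.1535])}
wrist guard_handle [310.7 183.8] 0.75
[0.4873 0.0133 0.16  ]
wrist guard_hinge [506.6 175.6] 0.8
scene guard_handle [371.5 150.6] 0.63
[0.4898 0.0147 0.16  ]
scene guard_hinge [298.7 178.8] 0.65
(array([0.4876, 0.0124, 0.1578]), [np.float64(0.0004753073131613459), np.float64(0.000475307313161341)])
```

View pics/wrist1.png

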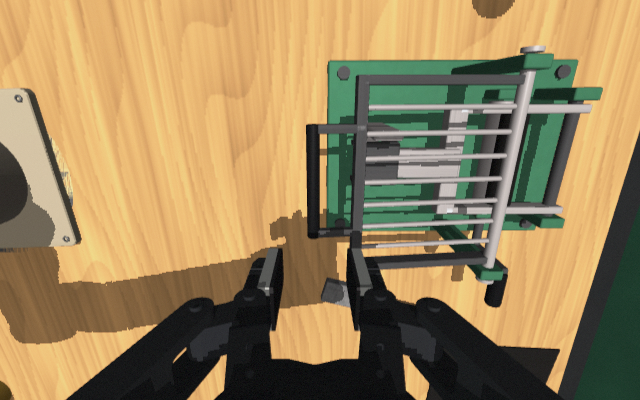

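jog_arm([
  [-2,5,-15],
  [-2,5,-35],
  [-2,5,-55],
  [-2,5,-75],
  [-2,5,-95],
  [-2,5,-108],
  [-2,5,-117],
  [-2,5,-117],
], turn=[0,0,0,0,0,0,0,0])

```text
clock: 4.57
position: [0.485, 0.0183, 0.1425]
ee_rot: [0.717, 0.697, -0.001, 0.0]
ft_force: [-0.2, -0.3, 0.4]
grip_width: 0.403
```

jog_arm([
  [0,0,0],
  [0,0,0],
  [0,0,0],
  [0,0,0],
  [0,0,0],
], turn=[0,0,0,0,0], grip=5, grip_force=25)

```text
clock: 4.98
position: [0.4854, 0.0184, 0.1431]
ee_rot: [0.717, 0.697, -0.0, 0.0]
ft_force: [-0.5, 0.2, -0.2]
grip_width: 0.054
```

```bash
python3 - <<'E'
from h import *
np.set_printoptions(precision=4,suppress=True)
P=[manip.camera(c) for c in("scene","wrist")]
for p in P: 
    r=manip.pinpoint(p,"guard_handle"); print([ (x["at"],x["confidence"]) for x in r])
    print(proj(p,[.4854,.0184,.1431]))
a=P[0]["frame"][100:220,270:430];b=P[1]["frame"]
cv2.imwrite("pics/c.png",cv2.cvtColor(np.hstack([cv2.resize(a,(400,300),interpolation=2),cv2.resize(b,(400,300))]),cv2.COLOR_RGB2BGR))
E
```

```text
[([372.2, 151.4], 0.96), ([409.5, 273.3], 0.19)]
[373.5118 156.8704]
[([314.7, 258.4], 0.78)]
[313.1558 236.7809]
```

View pics/c.png

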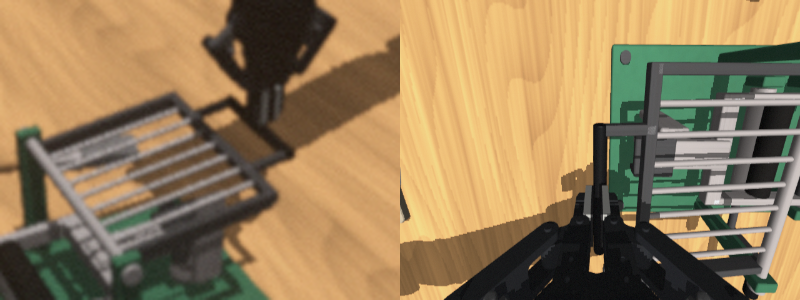

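```bash
python3 - <<'E'
from h import *
P=[manip.camera(c) for c in("scene","wrist")]
print(manip.get_obs()["grip_width"])
for p in P:
    for X in([.4876,.0124,.158],[.4854,.0184,.143],[.4854,.0184,.163]): print(proj(p,X).round(1))
a=P[0]["frame"][120:180,345:405];b=P[1]["frame"][200:320,260:380]
g=lambda x:np.clip((x/255.)**.5*255,0,255).astype(np.uint8)
cv2.imwrite("pics/d.png",cv2.cvtColor(np.hstack([cv2.resize(g(a),(400,400),interpolation=2),cv2.resize(g(b),(400,400))]),cv2.COLOR_RGB2BGR))
E
```

```text
0.057083800353006496
[371.7 150.6]
[373.5 156.9]
[374.1 149.8]
[317.5 257.4]
[313.5 236.9]
[313.4 252.6]
```

View pics/d.png

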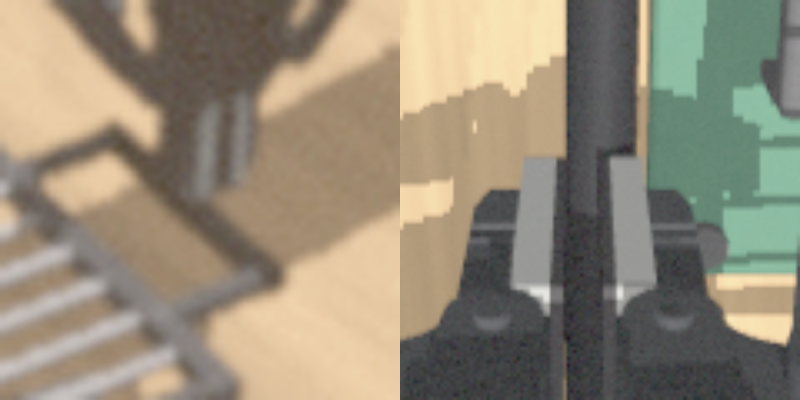

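jog_arm([
  [0,0,2],
  [0,0,4],
  [0,0,4],
  [0,0,4],
  [2,-3,0],
  [2,-6,-5],
  [2,-6,-10],
  [2,-6,-13],
  [2,-6,-13],
], turn=[0,0,0,0,0,0,0,0,0], grip=34)

```text
clock: 6.03
position: [0.4864, 0.0121, 0.1286]
ee_rot: [0.717, 0.697, -0.001, -0.0]
ft_force: [1.7, -0.1, -0.3]
grip_width: 0.394
```

jog_arm([
  [0,0,0],
  [0,0,0],
  [0,0,0],
  [0,0,0],
  [0,0,0],
], turn=[0,0,0,0,0], grip=5)

```text
clock: 6.45
position: [0.488, 0.0121, 0.1291]
ee_rot: [0.717, 0.697, -0.0, 0.001]
ft_force: [6.9, -0.1, -4.1]
grip_width: 0.122
```

jog_arm([
  [0.3,0,4],
  [0.8,0,9.5],
  [1.9,0,18.9],
  [3.6,0,28.2],
  [5.7,0,37.5],
  [8.3,0,46.6],
  [11.3,0,55.7],
  [14.8,-0.5,64.5],
  [18.7,-0.5,73.1],
  [23.1,-0.7,81.6],
  [23.1,-0.7,81.6],
], turn=[0,0,0,0,0,0,0,0,0,0,0])

```text
clock: 7.37
position: [0.5181, 0.0112, 0.2129]
ee_rot: [0.717, 0.697, 0.005, 0.007]
ft_force: [38.4, -0.2, -25.6]
grip_width: 0.124
```

```bash
python3 - <<'E'
from h import *
p=manip.camera("scene"); save(p,"e.png")
for l in("guard_handle","guard_hinge"): print([(x["at"],x["confidence"]) for x in manip.pinpoint(p,l)])
w=manip.camera("wrist"); r=manip.pinpoint(w,"guard_handle"); print(r)
if r: print(tri([ray(p,manip.pinpoint(p,"guard_handle")[0]["at"]),ray(w,r[0]["at"])]))
print(manip.get_obs()["grip_width"])
E
```

```text
[([366.4, 123.0], 0.68)]
[([300.5, 179.0], 0.73)]
[{'at': [313.3, 265.5], 'confidence': 0.6}]
(array([0.51405804, 0.0143145 , 0.24255763]), [np.float64(0.0050332777111788875), np.float64(0.005033277711178768)])
0.12431291615122182
```

jog_arm([
  [1,0,0],
  [6.5,-0.2,9.6],
  [12,-0.4,17.3],
  [18.5,-0.6,24.7],
  [25,-0.8,31.8],
  [32,-1,38.6],
  [32,-1,38.6],
], turn=[0,0,0,0,0,0,0])

```text
clock: 8.25
position: [0.5499, 0.0102, 0.251]
ee_rot: [0.717, 0.697, 0.005, 0.007]
ft_force: [-0.0, 0.4, -1.3]
grip_width: 0.12
```

jog_arm([
  [3,0,3],
  [7,-0.2,6.4],
  [14.3,-0.4,12.5],
  [21.9,-0.7,18.2],
  [29.7,-0.9,23.6],
  [37.8,-1.1,28.5],
  [46.2,-1.4,33],
  [54.8,-1.6,37.1],
  [63.5,-1.9,40.8],
  [63.5,-1.9,40.8],
], turn=[0,0,0,0,0,0,0,0,0,0])

```text
clock: 9.08
position: [0.614, 0.0082, 0.2918]
ee_rot: [0.717, 0.697, 0.004, 0.007]
ft_force: [0.6, 0.3, -1.8]
grip_width: 0.124
```

```bash
python3 - <<'E'
from h import *
p=manip.camera("scene"); save(p,"e.png");w=manip.camera("wrist"); o=manip.get_obs()
a=manip.pinpoint(p,"guard_handle");r=manip.pinpoint(w,"guard_handle"); print(a,r)
if r and a: print(tri([ray(p,a[0]["at"]),ray(w,r[0]["at"])]))
print(o["position"],o["ft_force"],o["joint_pos"])
E
```

```text
[{'at': [323.9, 102.9], 'confidence': 0.96}] [{'at': [312.8, 262.0], 'confidence': 0.82}]
(array([0.61092058, 0.00257526, 0.30838302]), [np.float64(0.002982885973977694), np.float64(0.0029828859739777923)])
[0.6133728  0.00824553 0.29160483] [ 2.62857155 -0.86481304 -6.18306155] [-0.59308883  0.29307998  0.64758745  1.39245035 -0.17282225  1.49822841
  0.01555419]
```

jog_arm([
  [4,0,1.5],
  [8.9,-0.2,3.2],
  [18,-0.5,6],
  [27.2,-0.8,8.3],
  [36.6,-1.1,10.2],
  [46,-1.4,11.5],
  [55.4,-1.6,12.4],
  [64.9,-1.9,12.9],
  [64.9,-1.9,12.9],
], turn=[0,0,0,0,0,0,0,0,0])

```text
clock: 10.03
position: [0.6793, 0.0062, 0.3048]
ee_rot: [0.717, 0.697, 0.005, 0.007]
ft_force: [1.0, 0.7, -1.9]
grip_width: 0.121
```

jog_arm([
  [5,-0.2,0],
  [10,-0.3,-0.2],
  [15,-0.5,-0.5],
  [20,-0.6,-0.9],
  [25,-0.8,-1.4],
  [30,-0.9,-2.1],
  [34,-1,-2.6],
  [38,-1.1,-3.2],
  [41,-1.2,-3.6],
  [43,-1.2,-3.8],
  [43,-1.2,-3.8],
], turn=[0,0,0,0,0,0,0,0,0,0,0])

```text
clock: 10.95
position: [0.7125, 0.0052, 0.3027]
ee_rot: [0.717, 0.697, -0.002, -0.002]
ft_force: [-67.9, 3.4, 24.5]
grip_width: 0.126
```

jog_arm([
  [-1,0,0],
  [-1,0,0],
  [-1,0,0],
], turn=[0,0,0])

```text
clock: 11.2
position: [0.7109, 0.0053, 0.3029]
ee_rot: [0.717, 0.697, -0.002, -0.003]
ft_force: [-8.2, -0.5, 1.8]
grip_width: 0.12
```

jog_arm([
  [0,0,0],
  [0,0,0],
  [0,0,0],
  [0,0,0],
  [0,0,10],
  [0,0,25],
  [0,0,40],
  [0,0,60],
  [0,0,75],
  [0,0,75],
], turn=[0,0,0,0,0,0,0,0,0,0], grip=50)

```text
clock: 12.03
position: [0.7116, 0.005, 0.3822]
ee_rot: [0.717, 0.697, -0.001, -0.001]
ft_force: [0.3, -0.2, 0.8]
grip_width: 0.586
```

jog_arm([
  [-15,0,0],
  [-35,5,0],
  [-60,10,0],
  [-85,20,0],
  [-110,30,0],
  [-140,40,0],
  [-170,50,-20],
  [-170,50,-40],
  [-165,50,-60],
  [-160,50,-80],
  [-155,50,-100],
  [-150,50,-120],
], turn=[0,5,12,19,26,33,40,47,54,61,68,75])

```text
clock: 13.03
position: [0.5617, 0.0551, 0.2615]
ee_rot: [0.142, 0.99, -0.001, 0.0]
ft_force: [0.2, -0.4, 1.0]
grip_width: 0.586
```

jog_arm([
  [0,0,0],
  [0,0,0],
  [0,0,0],
  [0,0,0],
], turn=[7,14,16,16])

```text
clock: 13.37
position: [0.5617, 0.055, 0.2614]
ee_rot: [0.002, 1.0, -0.001, 0.0]
ft_force: [-0.4, 0.3, -0.0]
grip_width: 0.587
```

```bash
python3 - <<'E'
from h import *
np.set_printoptions(precision=4,suppress=True)
o=manip.get_obs();print(o["position"],o["ee_rot"],o["clock"],o["joint_pos"])
P={c:manip.camera(c) for c in("scene","top","wrist")}
for l in("tab_top","coupler","guard_handle","guard_hinge"):
    rs=[]
    for c,p in P.items():
        r=manip.pinpoint(p,l)
        if r and r[0]["confidence"]>.4: rs.append(ray(p,r[0]["at"])); print(l,c,np.array(r[0]["at"]),round(r[0]["confidence"],2), atz(p,r[0]["at"],.135) if l=="tab_top" else "")
    if len(rs)>1: print("  ",*tri(rs))
cv2.imwrite("pics/f.png",cv2.cvtColor(np.hstack([cv2.resize(P["scene"]["frame"][60:260,200:440],(400,333)),cv2.resize(P["wrist"]["frame"],(400,333))]),cv2.COLOR_RGB2BGR))
E
```

```text
[0.5617 0.055  0.2614] [ 0.0016  1.     -0.0005  0.0003] 13.3667 [-0.5703  0.1724  0.4504  1.5554 -0.0744  1.4307  1.4522]
tab_top scene [351.6 176.6] 0.59 [0.565  0.0498 0.135 ]
tab_top wrist [311.9 185.4] 0.88 [0.5658 0.0511 0.135 ]
   [0.5656 0.051  0.1359] [np.float64(0.00016624467661400112), np.float64(0.00016624467661390506)]
coupler scene [344.3 196.8] 0.57 
coupler wrist [280.6 165.3] 0.74 
   [0.562  0.0115 0.0484] [np.float64(0.002555287953570141), np.float64(0.002555287953570029)]
guard_handle scene [277.9 104.2] 0.64 
guard_hinge scene [297.4 179.3] 0.95 
guard_hinge wrist [273.3 286.6] 0.56 
   [0.6804 0.0075 0.1437] [np.float64(0.0013452600427778603), np.float64(0.0013452600427777835)]
```

View pics/f.png

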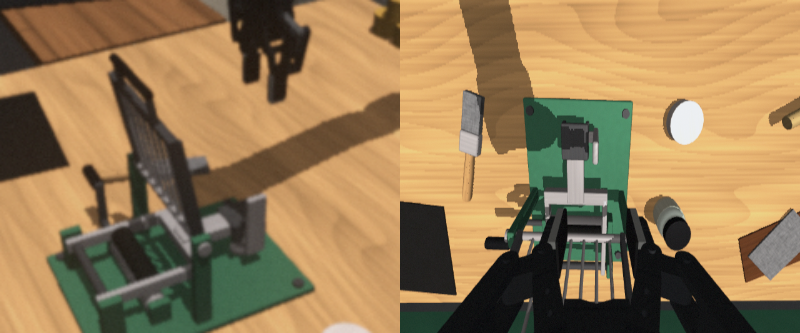

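jog_arm([
  [4,-4,-20],
  [4,-4,-45],
  [4,-4,-70],
  [4,-4,-95],
  [4,-4,-115],
  [4,-4,-130],
  [4,-4,-145],
  [4,-4,-155],
  [4,-4,-163],
  [4,-4,-163],
], turn=[-1,-1,-1,-1,-1,-1,-1,-1,-1,-1], grip=36)

```text
clock: 14.95
position: [0.565, 0.051, 0.0971]
ee_rot: [0.011, 1.0, -0.001, -0.001]
ft_force: [-0.6, -0.3, 0.5]
grip_width: 0.417
```

jog_arm([
  [0,0,0],
  [0,0,0],
  [0,0,0],
  [0,0,0],
  [0,0,0],
], turn=[0,0,0,0,0], grip=3, grip_force=60)

```text
clock: 15.37
position: [0.5655, 0.0523, 0.098]
ee_rot: [0.011, 1.0, 0.0, -0.0]
ft_force: [-1.6, 5.6, 3.3]
grip_width: 0.087
```

```bash
python3 - <<'E'
from h import *
np.set_printoptions(precision=4,suppress=True)
o=manip.get_obs();print(o["position"],o["ft_force"],o["clock"],o["grip_width"])
p=manip.camera("scene");r=manip.pinpoint(p,"guard_handle");print(r)
for a in (1.5,1.6,1.65,1.7,1.75): print(a,proj(p,[.680-.19*np.cos(a),.006,.145+.19*np.sin(a)]))
w=manip.camera("wrist")
cv2.imwrite("pics/g.png",cv2.cvtColor(np.hstack([cv2.resize(p["frame"][80:240,240:400],(400,400),interpolation=2),cv2.resize(w["frame"][150:350,220:420],(400,400))]),cv2.COLOR_RGB2BGR))
E
```

```text
[0.5655 0.0523 0.098 ] [-1.6453  5.5732  3.3297] 15.3667 0.08742402714300314
[{'at': [277.5, 107.1], 'confidence': 0.88}]
1.5 [297.8059  97.2927]
1.6 [288.8353  99.3594]
1.65 [284.3202 100.7498]
1.7 [279.807  102.3755]
1.75 [275.3128 104.2329]
```

View pics/g.png

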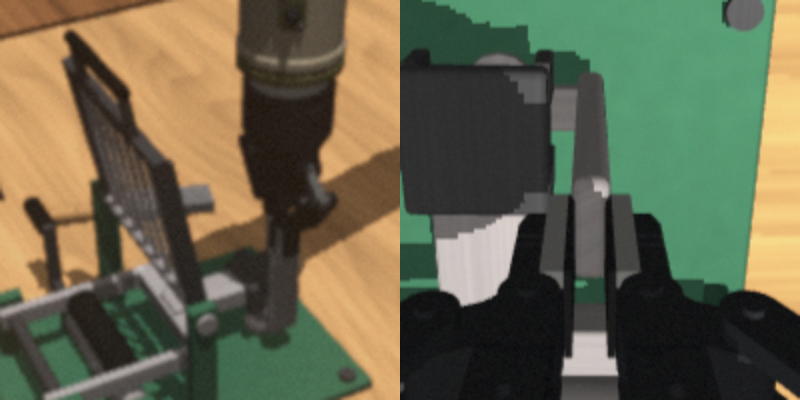

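jog_arm([
  [0,2,0],
  [0.1,5,0],
  [0.2,8,0],
  [0.3,11,0],
  [0.4,13,0],
  [0.5,14.5,0],
  [0.5,14.5,0],
  [0.5,14.5,0],
], turn=[0,0,0,0,0,0,0,0])

```text
clock: 16.18
position: [0.5658, 0.0648, 0.0978]
ee_rot: [0.012, 1.0, -0.001, -0.0]
ft_force: [-1.0, -7.0, -0.5]
grip_width: 0.09
```

```bash
python3 - <<'E'
from h import *
np.set_printoptions(precision=4,suppress=True)
o=manip.get_obs();print(o["position"],o["ft_force"],o["clock"],o["grip_width"])
for c in("scene","wrist"):
  p=manip.camera(c)
  for l in("tab_top","pull_tab","coupler"):
    for r in manip.pinpoint(p,l)[:1]: print(c,l,r["at"],r["confidence"],atz(p,r["at"],.135))
E
```

```text
[0.5658 0.0648 0.0978] [-0.9877 -7.0248 -0.5371] 16.1833 0.09016269723508649
scene tab_top [356.4, 180.2] 0.74 [0.5628 0.0664 0.135 ]
scene pull_tab [278.9, 105.3] 0.58 [ 0.567 -0.348  0.135]
scene coupler [342.7, 197.8] 0.6 [0.6204 0.104  0.135 ]
wrist tab_top [311.6, 267.7] 0.57 [0.565  0.0623 0.135 ]
wrist pull_tab [316.1, 204.1] 0.91 [0.5306 0.0654 0.135 ]
wrist coupler [247.9, 210.6] 0.76 [0.5332 0.0329 0.135 ]
```

jog_arm([
  [0,3.5,0],
  [0,3.5,0],
  [1,3.5,4],
  [2.5,3.5,9.2],
  [4,3.5,13.8],
  [5.4,3.5,18.2],
  [5.4,3.5,18.2],
], turn=[0,0,0,0,0,0,0])

```text
clock: 17.17
position: [0.5719, 0.0657, 0.1162]
ee_rot: [0.013, 1.0, -0.003, 0.0]
ft_force: [3.5, -8.6, -6.6]
grip_width: 0.09
```

jog_arm([
  [1.5,2.5,4.5],
  [3.2,2.5,8.9],
  [5,2.3,13.3],
  [6.8,2.2,17.7],
  [8.7,2.2,22],
  [10.7,2,26.3],
  [15,2,34.8],
  [19.6,2,43.1],
  [24.6,1.8,51.2],
  [27.1,1.7,55.2],
  [27.1,1.7,55.2],
  [27.1,1.7,55.2],
], turn=[0,0,0,0,0,0,0,0,0,0,0,0])

```text
clock: 18.17
position: [0.5993, 0.0647, 0.1707]
ee_rot: [0.014, 1.0, -0.004, -0.0]
ft_force: [3.2, -8.2, -7.8]
grip_width: 0.087
```

```bash
python3 - <<'E'
from h import *
np.set_printoptions(precision=4,suppress=True)
P={c:manip.camera(c) for c in("scene","wrist","top")}
o=manip.get_obs();print(o["position"],o["ft_force"],o["clock"],o["grip_width"],o["joint_velocities"])
for l in("tab_top","coupler","guard_handle","polish_tin","glue_jar","shoe_brush"):
    rs=[]
    for c,p in P.items():
        r=manip.pinpoint(p,l)
        if r and r[0]["confidence"]>.4: rs.append(ray(p,r[0]["at"])); print(l,c,np.array(r[0]["at"]),round(r[0]["confidence"],2))
    if len(rs)>1: print("  ",*tri(rs))
cv2.imwrite("pics/k.png",cv2.cvtColor(np.hstack([cv2.resize(P["scene"]["frame"][80:240,240:400],(400,400),interpolation=2),cv2.resize(P["wrist"]["frame"][100:350,170:420],(400,400))]),cv2.COLOR_RGB2BGR))
E
```

```text
[0.5991 0.0647 0.1705] [ 3.1616 -7.3267 -7.8939] 18.3167 0.08717369048666099 [ 0.0004 -0.0004  0.0006  0.001   0.0004 -0.0015  0.001 ]
tab_top scene [343.4 157.8] 0.86
tab_top wrist [313.9 268.4] 0.79
   [0.5982 0.0647 0.2067] [np.float64(0.0013982907161793265), np.float64(0.0013982907161792782)]
coupler scene [344.6 173.2] 0.63
guard_handle scene [279.2 103.2] 0.94
polish_tin scene [409.5 273. ] 0.73
polish_tin wrist [484.1 121.4] 0.66
   [0.5445 0.2513 0.0011] [np.float64(0.004221620946043469), np.float64(0.004221620946043637)]
glue_jar scene [331.5 300.9] 0.76
glue_jar wrist [449.9 260.9] 0.9
glue_jar top [252.8 154.3] 0.62
   [ 0.7203  0.23   -0.0018] [np.float64(0.001975892402600727), np.float64(0.0033705467734672064), np.float64(0.004412052655236534)]
shoe_brush scene [289.7 163. ] 0.73
shoe_brush wrist [ 58.5 174.6] 0.87
shoe_brush top [453.8 215.8] 0.64
   [ 0.5947 -0.2438  0.0017] [np.float64(0.0042896335080444764), np.float64(0.0052800273779519446), np.float64(0.006014613595979416)]
```

View pics/k.png

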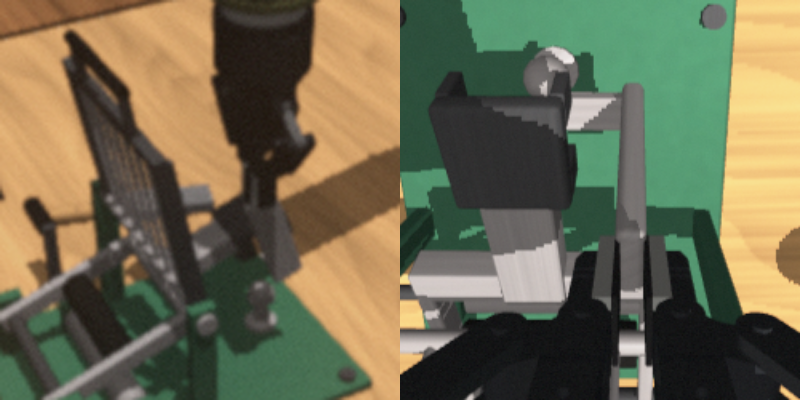

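```bash
python3 - <<'E'
from h import *
for i in range(5): manip.camera("scene")
o=manip.get_obs();print(o["clock"],o["position"],o["grip_width"])
print(manip.hand_in())
E
```

```text
19.4667 [0.59909756 0.06474272 0.17052467] 0.08507721026526462
the job is handed in; nothing more can be done
None
```

I carried out the whole sequence and handed the job in at about 19.5 s of the 54 s allowed. The guard is open on its stop and released, the latch is off the stud, and the gripper is holding the press arm up by the tab. `hand_in()` reports no verdict, so I only have my own checks.

**Checks before hand-in**
- **Guard:** it images at about 1.73 rad, against 1.65 needed. I swung it at roughly 0.6 rad/s, slowing near the stop.
- **Latch:** the tool moved 12–13 mm in the pull direction, with about 7–8 N of spring force.
- **Arm:** tab top rose about 71 mm, which puts the arm at roughly 0.33 rad. The last picture shows the coupler well clear of the stud. I inferred the coupler height from the tab, because only one camera found the coupler.
- **Steadiness:** the tool did not move over the last second or so.
- **Tin, jar and brush:** they measure within about 7 mm of their first positions, which is the networks' noise level.

**What went wrong or disagreed**
- The first grasp of the handle closed just above the bar. The fingertips looked 10–15 mm shorter than the stated tool point, so I lowered the gripper and gripped again.
- The first part of the swing followed a slightly wrong arc, giving a 46 N sideways pull at the wrist. Pressing onto the stop briefly gave about 72 N. Both are under the 120 N limit.
- The opening reads about 2 mm less than the real thickness of the part held.

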